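# Repack a sample tube between flip-cap carriers

## Task

Flick the blue-capped carrier in the stand wide open, move the red-capped sample tube from the open yellow-capped carrier into it, keeping the tube upright all the way, and then press both the blue and the yellow cap fully shut. Leave the white-capped carrier shut and do not disturb anything else on the bench.

Things in the scene. Friction and masses are not known exactly. Their poses are not given: they have to be found in the camera images.
- yellow_carrier: White round tube carrier with a yellow flip cap; it stands open at the start (about 1.8 to 2.15 rad) and holds the tube. Pot 49 mm across, rim at z = 58 mm; a round well 18 mm across goes down its middle, 48 mm deep (floor at z = 10 mm), its mouth countersunk to 28 mm over the top 5 mm. Locked into the stand, cannot move. Origin at the centre of its underside on the worktop, z up, x horizontal from the thumb tab towards the hinge (away from the robot), y along the row.
- yellow_cap (a joint): Hinge angle of the yellow cap, rad: 0 = fully shut, grows as the tab rises and swings over the back, stop at 2.3. Stiff hinge (0.03 N m of friction): the cap stays at any angle where it is left. No catch. The cap is a hollow hood 57 mm across and 40 mm high that covers the part of a tube standing out of the well; shut, its flat top is at z = 98 mm.
- yellow_hinge (a point): Middle of the hinge line of the yellow cap: 29.5 mm behind the carrier's axis, z = 58 mm. The hinge line runs along the carrier's y. Axes as the carrier's.
- yellow_tab (a point): Grip point of the yellow cap's thumb tab, which sticks out from the hood's lower front edge: a ribbed tongue 16 mm wide (along y), 6 mm thick, standing 29 mm clear of the hood; this point is 79.5 mm from the hinge line, 8 mm short of the tab's end, half-way through its thickness. Moves with the cap; its x axis points from tab to hinge, z out of the cap's top. Shut, the space below the tab is free down to z = 26 mm.
- blue_carrier: White round tube carrier with a blue flip cap; it is shut and empty at the start. Pot 49 mm across, rim at z = 58 mm; a round well 18 mm across goes down its middle, 48 mm deep (floor at z = 10 mm), its mouth countersunk to 28 mm over the top 5 mm. Locked into the stand, cannot move. Origin at the centre of its underside on the worktop, z up, x horizontal from the thumb tab towards the hinge (away from the robot), y along the row.
- blue_cap (a joint): Hinge angle of the blue cap, rad: 0 = fully shut, grows as the tab rises and swings over the back, stop at 2.3. Stiff hinge (0.03 N m of friction): the cap stays at any angle where it is left. No catch. The cap is a hollow hood 57 mm across and 40 mm high that covers the part of a tube standing out of the well; shut, its flat top is at z = 98 mm.
- blue_hinge (a point): Middle of the hinge line of the blue cap: 29.5 mm behind the carrier's axis, z = 58 mm. The hinge line runs along the carrier's y. Axes as the carrier's.
- blue_tab (a point): Grip point of the blue cap's thumb tab, which sticks out from the hood's lower front edge: a ribbed tongue 16 mm wide (along y), 6 mm thick, standing 29 mm clear of the hood; this point is 79.5 mm from the hinge line, 8 mm short of the tab's end, half-way through its thickness. Moves with the cap; its x axis points from tab to hinge, z out of the cap's top. Shut, the space below the tab is free down to z = 26 mm.
- white_carrier: White round tube carrier with a white flip cap; it is shut at the start and is not part of the job. Pot 49 mm across, rim at z = 58 mm; a round well 18 mm across goes down its middle, 48 mm deep (floor at z = 10 mm), its mouth countersunk to 28 mm over the top 5 mm. Locked into the stand, cannot move. Origin at the centre of its underside on the worktop, z up, x horizontal from the thumb tab towards the hinge (away from the robot), y along the row.
- white_cap (a joint): Hinge angle of the white cap, rad: 0 = fully shut, grows as the tab rises and swings over the back, stop at 2.3. Stiff hinge (0.03 N m of friction): the cap stays at any angle where it is left. No catch. The cap is a hollow hood 57 mm across and 40 mm high that covers the part of a tube standing out of the well; shut, its flat top is at z = 98 mm.
- white_hinge (a point): Middle of the hinge line of the white cap: 29.5 mm behind the carrier's axis, z = 58 mm. The hinge line runs along the carrier's y. Axes as the carrier's.
- white_tab (a point): Grip point of the white cap's thumb tab, which sticks out from the hood's lower front edge: a ribbed tongue 16 mm wide (along y), 6 mm thick, standing 29 mm clear of the hood; this point is 79.5 mm from the hinge line, 8 mm short of the tab's end, half-way through its thickness. Moves with the cap; its x axis points from tab to hinge, z out of the cap's top. Shut, the space below the tab is free down to z = 26 mm.
- tube_mid (a point): Centre (half-way up) of the loose sample tube with the red cap: 13 mm across (cap 15 mm), 82 mm long, 17 g; z along the tube towards its cap. Standing in a well its lower 48 mm are inside and its upper 34 mm stand out, where it can be gripped; its centre is then at z = 51 mm.
- stand: Grey stand, 70 x 262 mm, 26 mm high, fixed to the worktop, that holds the three carriers in a row 85 mm apart (which is where varies); a tube carried over a shut neighbour must clear its top at z = 98 mm. A fixed microscope, under 0.45 m tall, stands to the left of it (x 0.33 to 0.55 m, y 0.0 to 0.2 m). Origin at the centre of its underside, x away from the robot, y along the row.
- vial_a: Bystander, loose: small white bottle with a purple cap, 31 mm across, 62 mm tall; origin at the centre of its underside.
- vial_b: Bystander, loose: small white bottle with a blue cap, 31 mm across, 60 mm tall; origin at the centre of its underside.
- stain_jar: Bystander, loose: violet glass jar with a black lid, 56 mm across, 115 mm tall; origin at the centre of its underside.

How it is judged:
By the outcome, as a careful person would: the job done as asked, in the order asked, and still so for the second after the job is handed in, with the robot touching nothing.
It also fails if it takes over 72 s, if anything falls off the work surface, if the arm or the gripper's body presses on something with over 40 N, if the wrist force passes 120 N, or if a joint passes its speed limit or range.

## Robot

A 6-joint arm with a two-finger parallel gripper is mounted at the origin on a cart in front of the work surface, level with it; the furniture and walls round the work are solid. World frame = base frame: x ahead of the robot, y to its left, z up, the work surface at z = 0. Lengths are in m, angles in rad, forces in N, time in s.
With the tool pointing down it reaches from about 0.325 to 0.75 m from the base axis. Payload 7.6 kg.
Tool frame: the origin (TCP) lies between the finger pads; the fingertips stand ctrl.nose_length ahead of it and the grasp point (between the pads) lies 8 mm behind it (ctrl.nose_length is the distance from the TCP to the fingertips, in m); y points along the fingers, x is the direction in which the jaws open and shut, and the axes are right-handed (so a half turn about y gives the same grasp; the last joint's range is limited). The gripper opens to 85 mm and grips with 20 to 120 N. Pads are 22 mm wide; open, the fingers measure 114 mm over their backs; the gripper's body (76 mm by 85 mm) begins 54 mm behind the grasp point. The pads swing forward as they close: fully open they stand 13 mm farther back than shut.
Start: joints at [-1.175, 0.052, 1.401, -0, 1.689, -0.07], TCP at [0.236, -0.469, 0.242] pointing down, gripper open.
Joint ranges: [-2.9, 2.9], [-0.91, 2.17], [0.12, 2.37], [-1.06, 4.2], [0.26, 2.73], [-2.93, 2.93]. Speed limits (rad/s): [2.57, 2.57, 3.01, 3.14, 3.14, 3.14].

## Interface

Orientations are given as a unit quaternion [x, y, z, w].
In Python, from cell import ctrl, vision, spotter gives the robot as it stands. The module is installed in compiled form; this text tells all that it offers.
- The arm moves only by the tool servo_tool, never from a script. Its arguments are lists of equal length, an entry for each row: "delta_rot": the turn, a rotation vector about the tool's x, y, z in rad, a list of three; "offset": the shift along the tool's x, y, z in m, a list of three; "jaw": the finger opening in m, from 0 to 0.0854. In form: {"delta_rot": [[wx, wy, wz], ...], "offset": [[x, y, z], ...], "jaw": [jaw, ...]}. A call has 1 to 10 rows; each row shifts and turns the commanded pose from where the row before left it, along the tool's axes as they then stand; what a row does not reach is not made up. A row lasts 1/8 s, in which the tool goes at most 62.5 mm and 10.7 degrees, less where a joint would pass 70% of its speed; a pose out of reach is approached as far as the arm can. A call is refused whole if a number of a shift passes 0.0625 or a number of a turn 0.188, either way. A call with a gripper value outside its range is refused whole. The fingers move at their own pace and stop on an object; "force" is the grip in N (left out, the last holds). Time passes only in rows, so rows that do not move let the fingers close. It gives the time, the measured TCP pose, the force and the opening at its end, in the units of the state.
- ctrl.observe(): the state, without advancing time (a new reading comes with each control period).
- vision.grab_frame(name): name is "scene" or "top"; returns (picture, depth): 480x640x3 uint8, red, green, blue; 480x640 float32, m along the optical axis (not along the pixel's ray), 0 where there is no reading.
- vision.get_calibration(name): a dict with "intrinsics" (3x3 intrinsics, pixels), "dist" ([k1, k2, p1, p2, k3] as OpenCV has them; the pictures are not rectified), "world_from_camera" (4x4, takes a point from camera to world coordinates). Camera axes: x right, y up, looking along -z (the intrinsics and any distortion apply to the point x, -y, -z); pixel columns grow to the right and rows downward; lengths in m; the calibration is good to about 2 mm. A picture is of the moment at which its call begins. get_calibration takes no time and is no camera call.
- ctrl.finish_job(): hands the job in, once; it reports no verdict.
Trained networks look in the newest picture that a camera, given by its name, has taken for a name from the list of things; names that differ only in an ending like _2 or _b are one class to them, and where a whole thing is asked for, a point or a joint stands for the part that bears it (a point fixed in the world has none). Each returns a list of dicts, best first, with "p" (0 to 1); they miss things now and then, are a little off and sometimes report something else, mostly with a low value. They report only what shows in the picture. A call takes as long as a camera call.
- spotter.outline_of(camera, name): "region" (480x640 bool, what is visible of it) and "bbox" ([left, top, right, bottom] in pixels, round what is visible of it).
The state is a dict: "time_s": time; "qpos": joint angles; "joint_vel": joint speeds; "tau": joint torques, N m; "ee_pos": TCP position; "ee_rot": TCP orientation; "force": force on the tool from outside, world axes, zero at the start; "moment": the same for the moment, N m; "width": finger opening in m.
Only numpy, scipy, OpenCV 4.12 (cv2) and the standard library are available. Lean on these libraries where they do the work, as an engineer would, in place of code of your own. Each camera call takes 0.05 s, during which the arm holds its last target. There are 200 camera calls.

## Working session

There is one attempt and no reset: what is moved stays moved. The work goes in short steps, Python scripts to look and compute and a tool call to move; the robot and the scene stay as the last step left them, time stands still between calls to the robot, and variables do not carry over. Pictures are saved under pics/ and viewed, about 8 in all and at most 12, crops included, and the job is handed in when it is done.

Besides the shell and the picture viewer there is one more tool, called after ">>>" by a JSON object that holds its "name" and its "arguments". servo_tool: Moves the arm, as the interface text tells. Its arguments: {"type":"object","properties":{"delta_rot":{"type":"array","items":{"type":"array","items":{"type":"number"}}},"offset":{"type":"array","items":{"type":"array","items":{"type":"number"}}},"jaw":{"type":"array","items":{"type":"number"}},"force":{"type":"number"}},"required":["delta_rot","offset","jaw"]}

```bash
mkdir -p pics
cat > h.py <<'E'
import numpy as np, cv2
from scipy.spatial.transform import Rotation as R
from cell import ctrl, vision, spotter
def cloud(cam, depth):
    c=vision.get_calibration(cam); K=np.array(c["intrinsics"]); d=np.array(c["dist"]); T=np.array(c["world_from_camera"])
    v,u=np.mgrid[0:480,0:640]
    p=cv2.undistortPoints(np.stack([u,v],-1).reshape(-1,1,2).astype(np.float64),K,d).reshape(480,640,2)
    P=np.stack([p[...,0]*depth,-p[...,1]*depth,-depth],-1)
    W=P@T[:3,:3].T+T[:3,3]; W[depth<=0]=np.nan
    return W
def save(n,img): cv2.imwrite("pics/"+n+".png",img[...,::-1])
E
python3 - <<'E'
from h import *
s=ctrl.observe(); print(s["time_s"],s["ee_pos"],s["ee_rot"],s["width"],ctrl.nose_length)
ims=[]
for cam in ["scene","top"]:
    im,d=vision.grab_frame(cam); ims.append(im); W=cloud(cam,d); np.save(cam+".npy",W); save(cam+"0",im)
    print(cam,np.array(vision.get_calibration(cam)["world_from_camera"])[:3,3])
    for n in ["yellow_carrier","blue_carrier","white_carrier","yellow_cap","blue_cap","white_cap","tube_mid","stand"]:
        for o in spotter.outline_of(cam,n)[:2]:
            P=W[o["region"]]; P=P[~np.isnan(P[:,0])]
            if len(P): print(n,round(o["p"],2),np.round(o["bbox"]).astype(int),len(P),"lo",np.percentile(P,3,0).round(3),"med",np.median(P,0).round(3),"hi",np.percentile(P,97,0).round(3))
E
```

```text
0.0 [ 0.23570786 -0.46880466  0.24146652] [-0.6015723   0.37154887 -0.37065726  0.60222537] 0.0855657212051374 0.011
scene [0.23801687 0.35736918 1.00172951]
yellow_carrier 0.9 [270 245 319 311] 1362 lo [ 0.517 -0.247  0.035] med [ 0.584 -0.213  0.06 ] hi [ 0.619 -0.182  0.129]
blue_carrier 0.74 [323 246 358 285] 1007 lo [ 0.47  -0.306  0.033] med [ 0.508 -0.272  0.09 ] hi [ 0.537 -0.259  0.101]
white_carrier 0.78 [350 225 388 260] 985 lo [ 0.446 -0.389  0.033] med [ 0.486 -0.353  0.087] hi [ 0.517 -0.34   0.101]
yellow_cap 0.56 [271 245 306 285] 890 lo [ 0.567 -0.248  0.05 ] med [ 0.595 -0.222  0.076] hi [ 0.62  -0.194  0.133]
blue_cap 0.71 [325 242 360 283] 834 lo [ 0.468 -0.306  0.062] med [ 0.508 -0.274  0.096] hi [ 0.536 -0.259  0.101]
white_cap 0.61 [348 222 386 257] 872 lo [ 0.444 -0.389  0.058] med [ 0.485 -0.355  0.094] hi [ 0.516 -0.339  0.101]
tube_mid 0.23 [283 247 384 330] 1853 lo [ 0.462 -0.364  0.003] med [ 0.511 -0.241  0.024] hi [ 0.57 -0.16  0.03]
stand 0.78 [283 243 386 331] 1972 lo [ 0.461 -0.37   0.003] med [ 0.511 -0.243  0.025] hi [ 0.57  -0.159  0.031]
top [ 0
[... 374 characters left out ...]
0.517 -0.342  0.101]
yellow_cap 0.75 [266 201 297 236] 759 lo [ 0.568 -0.249  0.051] med [ 0.593 -0.223  0.092] hi [ 0.622 -0.195  0.135]
yellow_cap 0.32 [162 160 181 178] 254 lo [0.691 0.012 0.004] med [0.702 0.02  0.037] hi [0.717 0.038 0.062]
blue_cap 0.9 [303 245 330 285] 754 lo [ 0.465 -0.309  0.026] med [ 0.51  -0.283  0.097] hi [ 0.541 -0.262  0.101]
blue_cap 0.64 [301 239 329 290] 741 lo [ 0.465 -0.31   0.06 ] med [ 0.51  -0.284  0.097] hi [ 0.54  -0.264  0.101]
tube_mid 0.5 [272 244 283 249] 39 lo [ 0.534 -0.213  0.082] med [ 0.538 -0.207  0.092] hi [ 0.544 -0.2    0.095]
stand 0.67 [257 228 376 290] 1788 lo [ 0.459 -0.407  0.004] med [ 0.515 -0.256  0.026] hi [ 0.569 -0.165  0.03 ]
```

View pics/scene0.png

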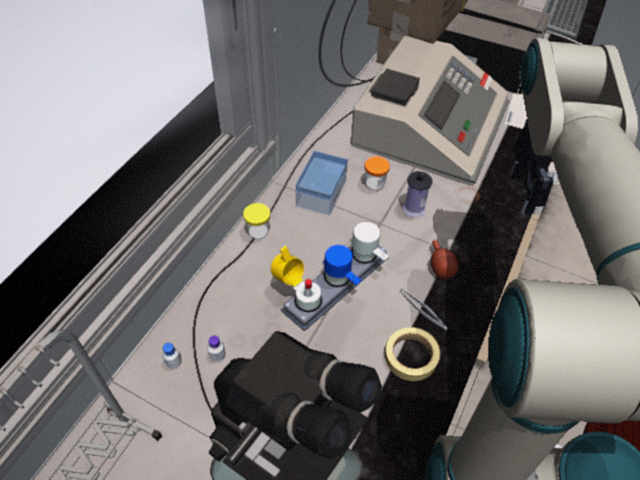

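View pics/top0.png

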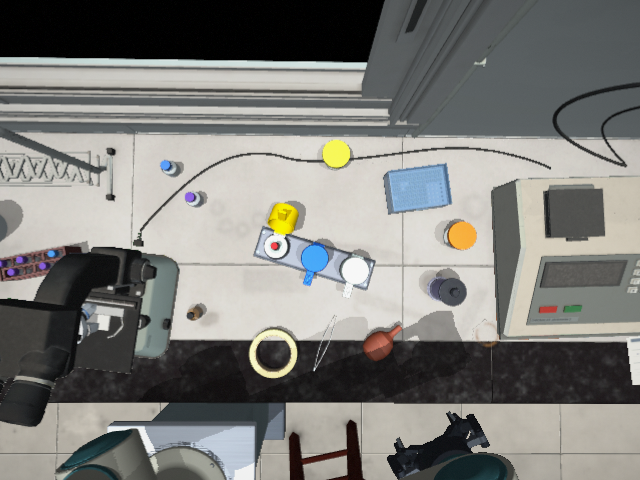

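Scene: the yellow carrier (open, with the red tube) is at top px (277,246), blue at (315,257), white at (355,269). The blue tab points down at (308,280), towards the robot. Next I'll measure exact geometry.

```bash
cat > fit.py <<'E'
from h import *
W={c:np.load(c+".npy") for c in ["top","scene"]}
def circ(P):
    h=cv2.convexHull(P[:,:2].astype(np.float32))[:,0]; return cv2.minEnclosingCircle(h.reshape(-1,1,2))
for cam in W:
    P=W[cam].reshape(-1,3); P=P[~np.isnan(P[:,0])]
    for n,c in [("blue",(.512,-.285)),("white",(.487,-.365))]:
        q=P[(np.hypot(P[:,0]-c[0],P[:,1]-c[1])<.045)&(P[:,2]>.09)&(P[:,2]<.11)]
        print(cam,n,len(q),"mean",q.mean(0).round(4),"circ",[np.round(x,4) for x in circ(q)])
        t=P[(np.abs(P[:,0]-(c[0]-.045))<.03)&(np.abs(P[:,1]-(c[1]-.0))<.04)&(P[:,2]>.05)&(P[:,2]<.075)&(np.hypot(P[:,0]-q.mean(0)[0],P[:,1]-q.mean(0)[1])>.033)]
        print("  tab",len(t),t.mean(0).round(4) if len(t) else "", t.min(0).round(4) if len(t) else "")
    q=P[(np.hypot(P[:,0]-.54,P[:,1]+.207)<.03)&(P[:,2]>.085)&(P[:,2]<.1)]; print(" tube",len(q),q.mean(0).round(4),q.max(0).round(4),q.min(0).round(4))
    q=P[(np.hypot(P[:,0]-.54,P[:,1]+.207)<.032)&(P[:,2]>.052)&(P[:,2]<.064)]; print(" rim",len(q),[np.round(x,4) for x in circ(q)])
    q=P[(P[:,0]>.44)&(P[:,0]<.6)&(P[:,1]<-.1)&(P[:,1]>-.42)&(P[:,2]>.018)&(P[:,2]<.032)]; print(" stand",cv2.minAreaRect(q[:,:2].astype(np.float32)))
E
python3 fit.py
python3 - <<'E'
import cv2
for n,(a,b,c,d) in {"top0":(195,310,240,400),"scene0":(215,340,250,410)}.items():
    im=cv2.imread(f"pics/{n}.png")[a:b,c:d]; cv2.imwrite(f"pics/{n}c.png",cv2.resize(im,None,fx=4,fy=4,interpolation=cv2.INTER_CUBIC))
E
```

```text
top blue 596 mean [ 0.5141 -0.2867  0.0979] circ [array([ 0.5141, -0.2867]), np.float64(0.0278)]
  tab 94 [ 0.4709 -0.2738  0.0644] [ 0.4583 -0.2842  0.0607]
top white 607 mean [ 0.4899 -0.3674  0.098 ] circ [array([ 0.49  , -0.3679]), np.float64(0.0279)]
  tab 96 [ 0.4466 -0.3551  0.0642] [ 0.434  -0.3652  0.0607]
 tube 44 [ 0.5382 -0.2055  0.0919] [ 0.5459 -0.1993  0.0958] [ 0.5317 -0.2117  0.0874]
 rim 414 [array([ 0.5428, -0.2075]), np.float64(0.0291)]
 stand ((0.5139135718345642, -0.2868778705596924), (0.25402361154556274, 0.06195005401968956), 73.4111099243164)
scene blue 510 mean [ 0.5142 -0.2835  0.0976] circ [array([ 0.5145, -0.2865]), np.float64(0.0288)]
  tab 88 [ 0.4716 -0.2715  0.0638] [ 0.4599 -0.2831  0.0583]
scene white 490 mean [ 0.4906 -0.3639  0.0975] circ [array([ 0.4925, -0.3661]), np.float64(0.0288)]
  tab 80 [ 0.4473 -0.3526  0.0643] [ 0.4353 -0.3637  0.0579]
 tube 53 [ 0.5372 -0.203   0.0913] [ 0.5451 -0.1967  0.0962] [ 0.5308 -0.2116  0.0853]
 rim 391 [array([ 0.5429, -0.2053]), np.float64(0.0292)]
 stand ((0.515074610710144, -0.28476935625076294), (0.2525707185268402, 0.06322088837623596), 73.81490325927734)
```

View pics/top0c.png

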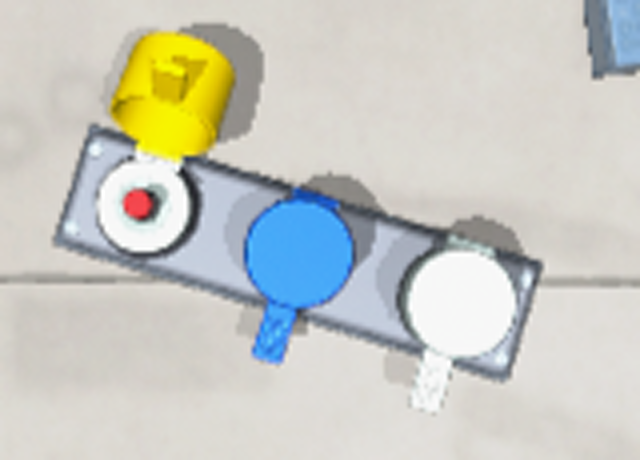

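The crop confirms the blue tab at crop (272,340), which matches the depth fit, and yellow open and leaning back behind the tube. Fits: blue (0.514,-0.2866), white (0.490,-0.367), yellow/tube (0.538,-0.205), row yaw about -0.285.

```bash
cat >> h.py <<'E'
PSI=-0.285
XC=np.array([np.cos(PSI),np.sin(PSI),0]); YC=np.array([-np.sin(PSI),np.cos(PSI),0]); Z=np.array([0,0,1.])
BLUE=np.array([.5141,-.2866,0]); YEL=BLUE+.085*YC
def tab(c,th): return c+XC*(.0295-.0795*np.cos(th)+.003*np.sin(th))+Z*(.058+.0795*np.sin(th)+.003*np.cos(th))
def st():
    s=ctrl.observe(); return np.array(s["ee_pos"]),R.from_quat(s["ee_rot"]),s
E
python3 - <<'E'
from h import *
p,r,s=st(); print("axes\n",r.as_matrix().round(3))
for sg in (1,-1):
    T=R.from_matrix(np.stack([sg*YC,-Z,-sg*XC],1)); print(sg,(r.inv()*T).as_rotvec().round(4), s["qpos"])
print("tab",tab(BLUE,0),"from p, carrier axes",[(tab(BLUE,0)-p)@a for a in (XC,YC,Z)],"tool",r.inv().apply(tab(BLUE,0)-p).round(4))
# yellow angle
W=np.load("top.npy").reshape(-1,3); W=W[~np.isnan(W[:,0])]
d=W-YEL; x=d@XC;y=d@YC
m=(abs(y)<.012)&(x>.03)&(x<.12)&(W[:,2]>.07); 
b=np.argsort(-W[m][:,2])[:25]; print(np.c_[x[m],y[m],W[m][:,2]][b].round(3).tolist())
for t in (1.8,1.9,2.0,2.1,2.2): print(t,[(tab(YEL,t)-YEL)@a for a in (XC,Z)])
E
```

```text
axes
 [[ 0.449  0.     0.893]
 [-0.893 -0.     0.449]
 [ 0.    -1.     0.   ]]
1 [ 2.0000e-04 -2.3908e+00  1.0000e-04] [-1.17531617e+00  5.21526988e-02  1.40068185e+00  2.61632326e-05
  1.68859685e+00 -7.02799771e-02]
-1 [-1.000e-04  7.508e-01  1.000e-04] [-1.17531617e+00  5.21526988e-02  1.40068185e+00  2.61632326e-05
  1.68859685e+00 -7.02799771e-02]
tab [ 0.46611692 -0.27254213  0.061     ] from p, carrier axes [np.float64(0.1657447522417138), np.float64(0.2533596986968145), np.float64(-0.1813572823463303)] tool [-0.0722  0.1813  0.294 ]
[[0.066, -0.001, 0.139], [0.066, 0.001, 0.139], [0.068, 0.002, 0.139], [0.068, 0.0, 0.138], [0.065, -0.001, 0.138], [0.069, -0.002, 0.138], [0.067, -0.002, 0.138], [0.069, 0.004, 0.138], [0.069, -0.003, 0.138], [0.068, 0.006, 0.137], [0.066, -0.006, 0.137], [0.064, -0.005, 0.137], [0.066, -0.005, 0.137], [0.068, -0.004, 0.137], [0.067, 0.004, 0.137], [0.067, 0.006, 0.137], [0.07, 0.003, 0.137], [0.065, -0.007, 0.137], [0.064, 0.003, 0.137], [0.065, 0.005, 0.136], [0.067, -0.008, 0.136], [0.064, 0.001, 0.135], [0.066, 0.003, 0.135], [0.065, -0.003, 0.135], [0.068, -0.006, 0.134]]
1.8 [np.float64(0.050484109420734995), np.float64(0.13473928037073726)]
1.9 [np.float64(0.05804042082871079), np.float64(0.13226098827055893)]
2.0 [np.float64(0.06531156578597487), np.float64(0.12904070492300027)]
2.1 [np.float64(0.07222489341563529), np.float64(0.12511060633478588)]
2.2 [np.float64(0.07871132803325874), np.float64(0.12050996075189138)]
```

>>> {"name": "servo_tool", "arguments": {"delta_rot": [[0,0.15,0],[0,0.15,0],[0,0.15,0],[0,0.15,0],[0,0.151,0],[0,0,0],[0,0,0],[0,0,0],[0,0,0],[0,0,0]], "offset": [[0,0,0],[0,0,0],[0,0,0],[0,0,0],[0,0,0],[-0.05,0,0.03],[-0.05,0,0.03],[-0.05,0,0.03],[-0.05,0,0.03],[-0.053,0,0.03]], "jaw": [0.04,0.04,0.04,0.04,0.04,0.04,0.04,0.04,0.04,0.04], "force": 20}}

```text
time_s: 2.15
ee_pos: [0.4521, -0.2671, 0.2425]
ee_rot: [0.424, -0.566, 0.566, -0.424]
force: [0.6, -0.7, 1.8]
width: 0.0404
```

```bash
cat > rel.py <<'E'
import sys
from h import *
p,r,s=st(); print("t",s["time_s"],"p",p.round(4),"w",round(s["width"],4),"F",np.round(s["force"],1),"q",np.round(s["qpos"],2))
T=R.from_matrix(np.stack([-YC,-Z,XC],1)); print("roterr",(r.inv()*T).as_rotvec().round(4))
for n,c in (("B",BLUE),("Y",YEL)):
    d=p-c; print(n,"rel axis: x %.4f y %.4f z %.4f"%(d@XC,d@YC,d@Z))
E
python3 rel.py
```

```text
t 2.15 p [ 0.4521 -0.2671  0.2425] w 0.0404 F [ 0.6 -0.7  1.8] q [-0.6   0.05  1.4  -0.    1.69  1.25]
roterr [-0.0005 -0.0005  0.0004]
B rel axis: x -0.0650 y 0.0013 z 0.2425
Y rel axis: x -0.0650 y -0.0837 z 0.2425
```

>>> {"name": "servo_tool", "arguments": {"delta_rot": [[0,0,0],[0,0,0],[0,0,0],[0,0,0],[0,0,0],[0,0,0],[0,0,0],[0,0,0],[0,0,0]], "offset": [[0.001,0.05,0.015],[0,0.05,0],[0,0.04,0],[0,0.025,0],[0,0.016,0],[0,0,0],[0,0,0],[0,0,0],[0,0,0]], "jaw": [0.04,0.04,0.04,0.04,0.04,0.04,0.01,0.01,0.01], "force": 20}}

```text
time_s: 3.28
ee_pos: [0.4662, -0.2725, 0.0628]
ee_rot: [0.423, -0.566, 0.566, -0.425]
force: [1.4, 7.8, 3.0]
width: 0.0153
```

```bash
python3 rel.py
python3 - <<'E'
from h import *
th=np.r_[np.arange(0,2.16,.12),2.15]
P=np.array([tab(BLUE,t)-BLUE for t in th]); d=np.diff(P,axis=0)
for a,b in zip(th[1:],d): print(round(a,2),[0,round(-b[2],3),round(float(b@XC),3)])
E
```

```text
t 3.275 p [ 0.4662 -0.2725  0.0628] w 0.0153 F [1.4 7.8 3. ] q [-0.6   0.23  1.57  0.    1.34  1.26]
roterr [-0.002   0.0005 -0.0024]
B rel axis: x -0.0500 y 0.0000 z 0.0628
Y rel axis: x -0.0500 y -0.0850 z 0.0628
0.12 [0, np.float64(-0.009), 0.001]
0.24 [0, np.float64(-0.009), 0.002]
0.36 [0, np.float64(-0.009), 0.003]
0.48 [0, np.float64(-0.009), 0.004]
0.6 [0, np.float64(-0.008), 0.005]
0.72 [0, np.float64(-0.007), 0.006]
0.84 [0, np.float64(-0.007), 0.007]
0.96 [0, np.float64(-0.006), 0.008]
1.08 [0, np.float64(-0.005), 0.008]
1.2 [0, np.float64(-0.004), 0.009]
1.32 [0, np.float64(-0.003), 0.009]
1.44 [0, np.float64(-0.001), 0.009]
1.56 [0, np.float64(-0.0), 0.01]
1.68 [0, np.float64(0.001), 0.01]
1.8 [0, np.float64(0.002), 0.009]
1.92 [0, np.float64(0.003), 0.009]
2.04 [0, np.float64(0.004), 0.009]
2.16 [0, np.float64(0.005), 0.008]
2.15 [0, np.float64(-0.0), -0.001]
```

>>> {"name": "servo_tool", "arguments": {"delta_rot": [[0,0,0],[0,0,0],[0,0,0],[0,0,0],[0,0,0],[0,0,0],[0,0,0],[0,0,0],[0,0,0],[0,0,0]], "offset": [[0,-0.009,0.001],[0,-0.009,0.002],[0,-0.009,0.003],[0,-0.009,0.004],[0,-0.008,0.005],[0,-0.007,0.006],[0,-0.007,0.007],[0,-0.006,0.008],[0,-0.005,0.008],[0,0,0]], "jaw": [0.01,0.01,0.01,0.01,0.01,0.01,0.01,0.01,0.01,0.01]}}

```text
time_s: 4.53
ee_pos: [0.5082, -0.2849, 0.1311]
ee_rot: [-0.423, 0.566, -0.565, 0.425]
force: [1.8, 5.6, -1.4]
width: 0.015
```

```bash
python3 rel.py
```

```text
t 4.525 p [ 0.5082 -0.2849  0.1311] w 0.015 F [ 1.8  5.6 -1.4] q [-0.58  0.27  1.38  0.    1.49  1.28]
roterr [-0.0009  0.0011 -0.0022]
B rel axis: x -0.0061 y 0.0000 z 0.1311
Y rel axis: x -0.0061 y -0.0850 z 0.1311
```

Forces are low and the cap is following. Next comes the rest of the arc, then release and lift.

>>> {"name": "servo_tool", "arguments": {"delta_rot": [[0,0,0],[0,0,0],[0,0,0],[0,0,0],[0,0,0],[0,0,0],[0,0,0],[0,0,0],[0,0,0],[0,0,0]], "offset": [[0,-0.004,0.009],[0,-0.003,0.009],[0,-0.001,0.009],[0,0,0.01],[0,0.001,0.01],[0,0.002,0.009],[0,0.003,0.009],[0,0.004,0.009],[0,0.003,0.006],[0,0,0]], "jaw": [0.01,0.01,0.01,0.01,0.01,0.01,0.01,0.01,0.01,0.01]}}

```text
time_s: 5.78
ee_pos: [0.5857, -0.3078, 0.1277]
ee_rot: [0.423, -0.565, 0.567, -0.425]
force: [2.5, 4.8, 3.9]
width: 0.0151
```

>>> {"name": "servo_tool", "arguments": {"delta_rot": [[0,0,0],[0,0,0],[0,0,0],[0,0,0],[0,0,0],[0,0,0]], "offset": [[0,0,0],[0,0,0],[0,0,0],[0,-0.03,0],[0,-0.04,0],[0,0,0]], "jaw": [0.04,0.04,0.04,0.04,0.04,0.04]}}

```text
time_s: 6.52
ee_pos: [0.5852, -0.3095, 0.2001]
ee_rot: [0.423, -0.563, 0.569, -0.425]
force: [-0.5, 0.1, -0.2]
width: 0.0398
```

```bash
python3 rel.py
python3 - <<'E'
from h import *
im,d=vision.grab_frame("scene"); save("scene1",im[215:340,240:410]); cv2.imwrite("pics/scene1.png",cv2.resize(cv2.imread("pics/scene1.png"),None,fx=4,fy=4,interpolation=cv2.INTER_CUBIC))
W=cloud("scene",d).reshape(-1,3); W=W[~np.isnan(W[:,0])]
for n,c in (("B",BLUE),("Y",YEL)):
    e=W-c; x=e@XC;y=e@YC; m=(abs(y)<.009)&(x>.03)&(x<.12)&(W[:,2]>.07)&(W[:,2]<.15)
    q=np.c_[x[m],W[m][:,2]]; q=q[np.argsort(-q[:,1])[:8]]; print(n,q.round(3).tolist(), np.arctan2(q[:,1]-.058,-(q[:,0]-.0295)).mean())
e=W-YEL; m=(np.hypot(e@XC,e@YC)<.014)&(W[:,2]>.062)&(W[:,2]<.1); q=np.c_[(e@XC)[m],(e@YC)[m],W[m][:,2]]; print("tube",len(q),q.min(0).round(4),q.max(0).round(4))
E
```

```text
t 6.525 p [ 0.5852 -0.3095  0.2001] w 0.0398 F [-0.5  0.1 -0.2] q [-0.54  0.45  1.01 -0.    1.67  1.31]
roterr [-0.0076 -0.0004  0.0022]
B rel axis: x 0.0747 y -0.0020 z 0.2001
Y rel axis: x 0.0747 y -0.0870 z 0.2001
B [[0.065, 0.14], [0.065, 0.14], [0.067, 0.139], [0.068, 0.138], [0.069, 0.138], [0.066, 0.137], [0.068, 0.137], [0.067, 0.137]] 2.007752668672105
Y [[0.064, 0.14], [0.067, 0.139], [0.066, 0.139], [0.064, 0.138], [0.069, 0.138], [0.067, 0.138], [0.069, 0.137], [0.067, 0.137]] 2.0056529468040885
tube 93 [-0.0091 -0.0125  0.0623] [0.008  0.0081 0.0961]
```

View pics/scene1.png

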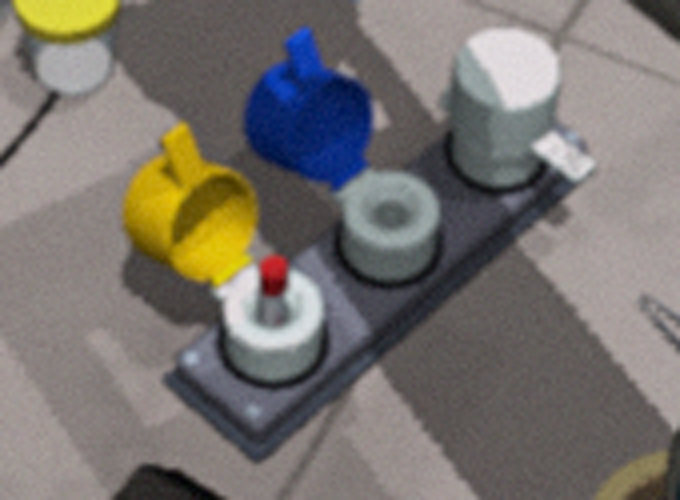

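Both caps are open at about 2.0 rad: the blue hood is at crop (310,115) and the empty blue well at (390,212). The tube stands in yellow with its cap at (273,272). I'll move over the tube now.

>>> {"name": "servo_tool", "arguments": {"delta_rot": [[0,0,0],[0,0,0],[0,0,0],[0,0,0],[0,0,0],[0,0,0]], "offset": [[-0.03,0,-0.025],[-0.03,0,-0.025],[-0.025,0,-0.025],[0,0.03,0],[0,0,0],[0,0,0]], "jaw": [0.04,0.04,0.04,0.04,0.04,0.04]}}

```text
time_s: 7.32
ee_pos: [0.536, -0.2062, 0.1653]
ee_rot: [-0.424, 0.566, -0.566, 0.424]
force: [0.6, -0.8, 0.4]
width: 0.0401
```

```bash
python3 rel.py
```

```text
t 7.325 p [ 0.536  -0.2062  0.1653] w 0.0401 F [ 0.6 -0.8  0.4] q [-0.43  0.23  1.36 -0.    1.55  1.42]
roterr [ 0.0005 -0.0007  0.    ]
B rel axis: x -0.0016 y 0.0833 z 0.1653
Y rel axis: x -0.0016 y -0.0017 z 0.1653
```

>>> {"name": "servo_tool", "arguments": {"delta_rot": [[0,0,0],[0,0,0],[0,0,0],[0,0,0],[0,0,0],[0,0,0],[0,0,0],[0,0,0],[0,0,0]], "offset": [[-0.0015,0.03,0.0015],[0,0.03,0],[0,0.02,0],[0,0.013,0],[0,0,0],[0,0,0],[0,0,0],[0,0,0],[0,0,0]], "jaw": [0.04,0.04,0.04,0.04,0.04,0.005,0.005,0.005,0.005], "force": 20}}

```text
time_s: 8.45
ee_pos: [0.5385, -0.2052, 0.0736]
ee_rot: [0.423, -0.565, 0.567, -0.424]
force: [0.5, 0.5, 6.0]
width: 0.0139
```

```bash
python3 rel.py
```

```text
t 8.45 p [ 0.5385 -0.2052  0.0736] w 0.0139 F [0.5 0.5 6. ] q [-0.43  0.31  1.45 -0.    1.38  1.43]
roterr [-0.0024 -0.0002  0.0004]
B rel axis: x 0.0006 y 0.0850 z 0.0736
Y rel axis: x 0.0006 y -0.0000 z 0.0736
```

>>> {"name": "servo_tool", "arguments": {"delta_rot": [[0,0,0],[0,0,0],[0,0,0],[0,0,0],[0,0,0],[0,0,0],[0,0,0],[0,0,0],[0,0,0],[0,0,0]], "offset": [[0,-0.005,0],[0,-0.015,0],[0,-0.02,0],[0,-0.02,0],[0,-0.012,0],[0.01,0,0],[0.025,0,0],[0.025,0,0],[0.018,0,0],[0.007,0,0]], "jaw": [0.005,0.005,0.005,0.005,0.005,0.005,0.005,0.005,0.005,0.005]}}

```text
time_s: 9.7
ee_pos: [0.5133, -0.2874, 0.1436]
ee_rot: [-0.424, 0.567, -0.566, 0.423]
force: [0.4, 0.9, 0.1]
width: 0.014
```

>>> {"name": "servo_tool", "arguments": {"delta_rot": [[0,0,0],[0,0,0]], "offset": [[0,0,0],[0,0,0]], "jaw": [0.005,0.005]}}

```text
time_s: 9.95
ee_pos: [0.5142, -0.2858, 0.1442]
ee_rot: [-0.424, 0.566, -0.566, 0.424]
force: [-0.0, 0.5, 0.2]
width: 0.0137
```

```bash
python3 rel.py
python3 - <<'E'
from h import *
im,d=vision.grab_frame("scene"); save("scene2",cv2.resize(im[195:320,270:440],None,fx=4,fy=4,interpolation=cv2.INTER_CUBIC))
W=cloud("scene",d); 
hsv=cv2.cvtColor(im,cv2.COLOR_RGB2HSV)
e=W-BLUE; x=e@XC;y=e@YC;z=W[...,2]
m=(np.hypot(x,y)<.013)&(z>.06)&(z<.16)
for lo in np.arange(.06,.16,.01):
    k=m&(z>=lo)&(z<lo+.01)
    if k.sum(): print(round(lo,2),k.sum(),x[k].mean().round(4),y[k].mean().round(4),im[k].mean(0).astype(int))
E
```

```text
t 9.95 p [ 0.5142 -0.2858  0.1442] w 0.0137 F [-0.   0.5  0.2] q [-0.57  0.28  1.34  0.    1.52  1.29]
roterr [ 0.      0.0005 -0.0002]
B rel axis: x -0.0001 y 0.0007 z 0.1442
Y rel axis: x -0.0001 y -0.0843 z 0.1442
0.06 2 0.0031 -0.0033 [162 174 172]
0.08 7 -0.0025 0.0043 [117 117 124]
0.09 21 -0.0024 0.0039 [96 92 99]
0.1 20 -0.0035 0.0038 [93 88 94]
0.11 23 -0.0024 0.0035 [96 94 99]
0.12 6 -0.0049 0.003 [89 85 91]
0.13 10 -0.0065 -0.0042 [44 43 44]
0.14 11 -0.007 -0.007 [13 11 13]
0.15 14 -0.0076 -0.0041 [27 15 19]
```

View pics/scene2.png

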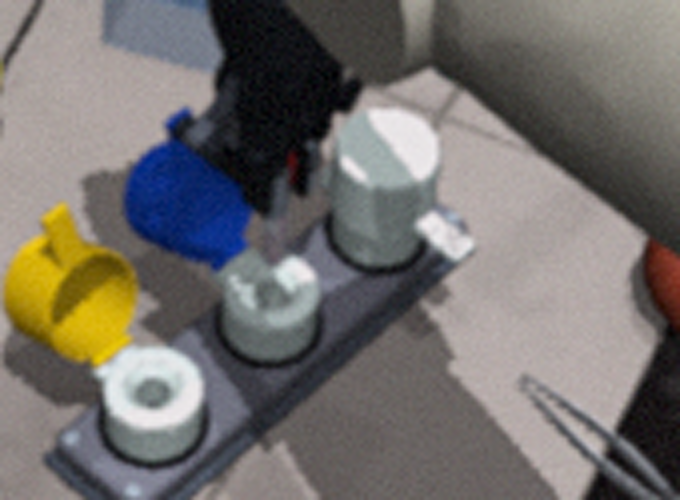

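The tube is held upright over the blue well, its visible shaft at crop (272,225), and fitted slices put its axis within 1 mm of centre. I'll insert it now.

>>> {"name": "servo_tool", "arguments": {"delta_rot": [[0,0,0],[0,0,0],[0,0,0],[0,0,0],[0,0,0],[0,0,0],[0,0,0],[0,0,0]], "offset": [[0.0005,0.01,0],[0,0.012,0],[0,0.012,0],[0,0.012,0],[0,0.012,0],[0,0.01,0],[0,0.003,0],[0,0,0]], "jaw": [0.005,0.005,0.005,0.005,0.005,0.005,0.005,0.005]}}

```text
time_s: 11.0
ee_pos: [0.5141, -0.2871, 0.0737]
ee_rot: [0.424, -0.566, 0.566, -0.424]
force: [-0.3, -0.4, 2.4]
width: 0.0133
```

```bash
python3 rel.py
```

```text
t 11.0 p [ 0.5141 -0.2871  0.0737] w 0.0133 F [-0.3 -0.4  2.4] q [-0.57  0.34  1.41  0.    1.39  1.28]
roterr [-0.001  -0.0002  0.0003]
B rel axis: x 0.0002 y -0.0005 z 0.0737
Y rel axis: x 0.0002 y -0.0855 z 0.0737
```

>>> {"name": "servo_tool", "arguments": {"delta_rot": [[0,0,0],[0,0,0],[0,0,0],[0,0,0],[0,0,0],[0,0,0],[0,0,0],[0,0,0],[0,0,0],[0,0,0]], "offset": [[0,0,0],[0,0,0],[0,-0.015,0],[0,-0.04,0],[0,-0.04,0],[0,-0.03,0],[0,0,0.03],[0,0,0.036],[0,0,0],[0,0,0]], "jaw": [0.04,0.04,0.04,0.04,0.04,0.04,0.04,0.04,0.04,0.04]}}

```text
time_s: 12.25
ee_pos: [0.5768, -0.3054, 0.1989]
ee_rot: [0.424, -0.566, 0.566, -0.424]
force: [-0.5, -0.7, 0.0]
width: 0.0402
```

```bash
python3 rel.py
python3 - <<'E'
from h import *
im,d=vision.grab_frame("scene"); save("scene3",cv2.resize(im[195:320,270:440],None,fx=4,fy=4,interpolation=cv2.INTER_CUBIC))
W=cloud("scene",d); e=W-BLUE; x=e@XC;y=e@YC;z=W[...,2]
m=(np.hypot(x,y)<.011)&(z>.06)&(z<.12); print("tube",m.sum(),x[m].mean(),y[m].mean(),z[m].max())
E
```

```text
t 12.25 p [ 0.5768 -0.3054  0.1989] w 0.0402 F [-0.5 -0.7  0. ] q [-0.54  0.43  1.04 -0.    1.67  1.31]
roterr [-0.0003 -0.0001  0.0002]
B rel axis: x 0.0655 y -0.0004 z 0.1989
Y rel axis: x 0.0655 y -0.0854 z 0.1989
tube 96 -0.0017106311289752658 0.0017931241304618532 0.09516830151302902
```

View pics/scene3.png

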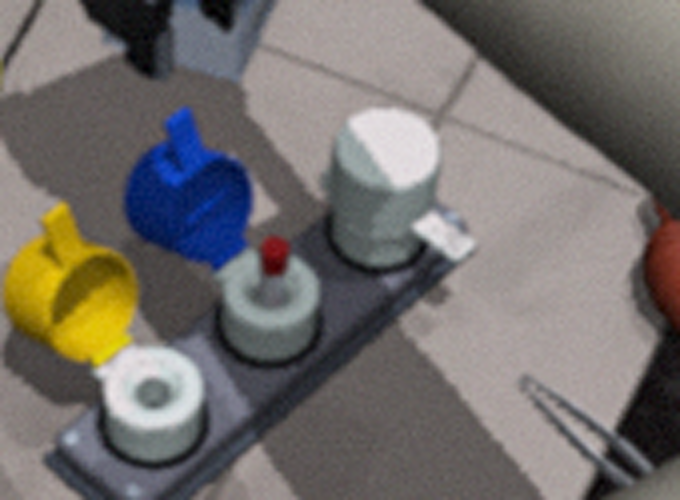

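The tube sits in the blue well, its cap at crop (275,255) and its top at z about 0.093. Next I'll grip the blue tab and swing the cap shut.

>>> {"name": "servo_tool", "arguments": {"delta_rot": [[0,0,0],[0,0,0],[0,0,0],[0,0,0],[0,0,0],[0,0,0],[0,0,0],[0,0,0]], "offset": [[0,0.03,0],[0,0.025,0],[0,0.016,0],[0,0,0],[0,0,0],[0,0,0],[0,0,0],[0,0,0]], "jaw": [0.04,0.04,0.04,0.04,0.01,0.01,0.01,0.01]}}

```text
time_s: 13.3
ee_pos: [0.5782, -0.3055, 0.129]
ee_rot: [0.423, -0.565, 0.567, -0.425]
force: [3.5, 3.5, 6.0]
width: 0.0151
```

```bash
python3 rel.py
```

```text
t 13.3 p [ 0.5782 -0.3055  0.129 ] w 0.0151 F [3.5 3.5 6. ] q [-0.54  0.47  1.14  0.    1.53  1.31]
roterr [-0.0034  0.0003  0.0001]
B rel axis: x 0.0668 y -0.0001 z 0.1290
Y rel axis: x 0.0668 y -0.0851 z 0.1290
```

>>> {"name": "servo_tool", "arguments": {"delta_rot": [[0,0,0],[0,0,0],[0,0,0],[0,0,0],[0,0,0],[0,0,0],[0,0,0],[0,0,0],[0,0,0],[0,0,0]], "offset": [[0,-0.004,-0.009],[0,-0.003,-0.009],[0,-0.002,-0.009],[0,-0.001,-0.01],[0,0,-0.01],[0,0.001,-0.009],[0,0.003,-0.009],[0,0.004,-0.009],[0,0.005,-0.008],[0,0.006,-0.008]], "jaw": [0.01,0.01,0.01,0.01,0.01,0.01,0.01,0.01,0.01,0.01]}}

```text
time_s: 14.55
ee_pos: [0.4901, -0.2795, 0.1184]
ee_rot: [-0.424, 0.566, -0.566, 0.424]
force: [1.4, 5.5, 2.5]
width: 0.0154
```

```bash
python3 rel.py
```

```text
t 14.55 p [ 0.4901 -0.2795  0.1184] w 0.0154 F [1.4 5.5 2.5] q [-0.58  0.24  1.45  0.    1.46  1.27]
roterr [ 0.0007  0.     -0.0009]
B rel axis: x -0.0251 y 0.0001 z 0.1184
Y rel axis: x -0.0251 y -0.0849 z 0.1184
```

>>> {"name": "servo_tool", "arguments": {"delta_rot": [[0,0,0],[0,0,0],[0,0,0],[0,0,0],[0,0,0],[0,0,0],[0,0,0],[0,0,0],[0,0,0],[0,0,0]], "offset": [[0,0.007,-0.007],[0,0.007,-0.006],[0,0.008,-0.005],[0,0.009,-0.004],[0,0.009,-0.003],[0,0.009,-0.001],[0,0.008,0],[0,0.002,0],[0,0,0],[0,0,0]], "jaw": [0.01,0.01,0.01,0.01,0.01,0.01,0.01,0.01,0.01,0.01]}}

```text
time_s: 15.8
ee_pos: [0.4634, -0.2715, 0.0578]
ee_rot: [-0.425, 0.568, -0.564, 0.423]
force: [-4.0, 7.1, 1.5]
width: 0.0151
```

```bash
python3 rel.py
```

```text
t 15.8 p [ 0.4634 -0.2715  0.0578] w 0.0151 F [-4.   7.1  1.5] q [-0.6   0.23  1.58 -0.    1.33  1.26]
roterr [ 0.0069 -0.0003 -0.0018]
B rel axis: x -0.0530 y 0.0003 z 0.0578
Y rel axis: x -0.0530 y -0.0847 z 0.0578
```

>>> {"name": "servo_tool", "arguments": {"delta_rot": [[0,0,0],[0,0,0],[0,0,0],[0,0,0],[0,0,0],[0,0,0],[0,0,0],[0,0,0],[0,0,0],[0,0,0]], "offset": [[0,0,0],[0,0,0],[0,-0.03,0],[0,-0.04,0],[0,-0.02,0],[0,0,0.02],[0,0,0.018],[0,0.02,0],[0,0,0],[0,0,0]], "jaw": [0.04,0.04,0.04,0.04,0.04,0,0,0,0,0]}}

```text
time_s: 17.05
ee_pos: [0.5022, -0.2838, 0.1299]
ee_rot: [0.424, -0.566, 0.566, -0.424]
force: [0.3, -0.6, -0.5]
width: 0.0002
```

```bash
python3 rel.py
```

```text
t 17.05 p [ 0.5022 -0.2838  0.1299] w 0.0002 F [ 0.3 -0.6 -0.5] q [-0.58  0.26  1.4  -0.    1.48  1.28]
roterr [-0.0004 -0.0005  0.0005]
B rel axis: x -0.0122 y -0.0007 z 0.1299
Y rel axis: x -0.0122 y -0.0857 z 0.1299
```

>>> {"name": "servo_tool", "arguments": {"delta_rot": [[0,0,0],[0,0,0],[0,0,0],[0,0,0],[0,0,0],[0,0,0]], "offset": [[0,0.01,0],[0,0.008,0],[0,0.003,0],[0,0.001,0],[0,0.001,0],[0,0,0]], "jaw": [0,0,0,0,0,0]}}

```text
time_s: 17.8
ee_pos: [0.5019, -0.2835, 0.1088]
ee_rot: [-0.424, 0.566, -0.566, 0.424]
force: [-10.0, 4.9, 15.9]
width: 0.0001
```

```bash
python3 rel.py
```

```text
t 17.8 p [ 0.5019 -0.2835  0.1088] w 0.0001 F [-10.    4.9  15.9] q [-0.58  0.28  1.42 -0.    1.45  1.28]
roterr [ 0.0005 -0.0002  0.0004]
B rel axis: x -0.0126 y -0.0005 z 0.1088
Y rel axis: x -0.0126 y -0.0855 z 0.1088
```

Contact at tip z of 0.098 with 16 N, so blue is fully shut. Next is the yellow tab.

>>> {"name": "servo_tool", "arguments": {"delta_rot": [[0,0,0],[0,0,0],[0,0,0],[0,0,0],[0,0,0],[0,0,0],[0,0,0],[0,0,0]], "offset": [[0,-0.03,0],[0,-0.04,0],[0,-0.023,0],[-0.03,0,0.025],[-0.03,0,0.027],[-0.0255,0,0.0265],[0,0,0],[0,0,0]], "jaw": [0,0,0.04,0.04,0.04,0.04,0.04,0.04]}}

```text
time_s: 18.8
ee_pos: [0.6013, -0.2238, 0.1989]
ee_rot: [-0.424, 0.566, -0.566, 0.424]
force: [-0.2, 0.7, 0.3]
width: 0.0398
```

```bash
python3 rel.py
```

```text
t 18.8 p [ 0.6013 -0.2238  0.1989] w 0.0398 F [-0.2  0.7  0.3] q [-0.41  0.4   1.09 -0.    1.66  1.44]
roterr [ 0.0007 -0.0003  0.0003]
B rel axis: x 0.0660 y 0.0847 z 0.1989
Y rel axis: x 0.0660 y -0.0003 z 0.1989
```

>>> {"name": "servo_tool", "arguments": {"delta_rot": [[0,0,0],[0,0,0],[0,0,0],[0,0,0],[0,0,0],[0,0,0],[0,0,0],[0,0,0]], "offset": [[0,0.03,0],[0,0.025,0],[0,0.016,0],[0,0,0],[0,0,0],[0,0,0],[0,0,0],[0,0,0]], "jaw": [0.04,0.04,0.04,0.04,0.01,0.01,0.01,0.01]}}

```text
time_s: 19.8
ee_pos: [0.6025, -0.2238, 0.1299]
ee_rot: [0.423, -0.565, 0.567, -0.425]
force: [2.2, 0.3, 6.0]
width: 0.0151
```

```bash
python3 rel.py
```

```text
t 19.8 p [ 0.6025 -0.2238  0.1299] w 0.0151 F [2.2 0.3 6. ] q [-0.41  0.44  1.18  0.    1.53  1.44]
roterr [-0.0033 -0.0001  0.0003]
B rel axis: x 0.0672 y 0.0851 z 0.1299
Y rel axis: x 0.0672 y 0.0001 z 0.1299
```

>>> {"name": "servo_tool", "arguments": {"delta_rot": [[0,0,0],[0,0,0],[0,0,0],[0,0,0],[0,0,0],[0,0,0],[0,0,0],[0,0,0],[0,0,0],[0,0,0]], "offset": [[0,-0.004,-0.009],[0,-0.003,-0.009],[0,-0.002,-0.009],[0,-0.001,-0.01],[0,0,-0.01],[0,0.001,-0.009],[0,0.003,-0.009],[0,0.004,-0.009],[0,0.005,-0.008],[0,0.006,-0.008]], "jaw": [0.01,0.01,0.01,0.01,0.01,0.01,0.01,0.01,0.01,0.01]}}

```text
time_s: 21.05
ee_pos: [0.5149, -0.198, 0.1197]
ee_rot: [0.424, -0.566, 0.566, -0.424]
force: [0.7, 2.1, 3.3]
width: 0.0151
```

>>> {"name": "servo_tool", "arguments": {"delta_rot": [[0,0,0],[0,0,0],[0,0,0],[0,0,0],[0,0,0],[0,0,0],[0,0,0],[0,0,0],[0,0,0],[0,0,0]], "offset": [[0,0.007,-0.007],[0,0.007,-0.006],[0,0.008,-0.005],[0,0.009,-0.004],[0,0.009,-0.002],[0,0.009,0],[0,0.008,0],[0,0.002,0],[0,0,0],[0,0,0]], "jaw": [0.01,0.01,0.01,0.01,0.01,0.01,0.01,0.01,0.01,0.01]}}

```text
time_s: 22.3
ee_pos: [0.4902, -0.1907, 0.0584]
ee_rot: [-0.425, 0.568, -0.564, 0.423]
force: [-5.3, 6.2, 1.8]
width: 0.0157
```

```bash
python3 rel.py
```

```text
t 22.3 p [ 0.4902 -0.1907  0.0584] w 0.0157 F [-5.3  6.2  1.8] q [-0.44  0.2   1.61 -0.    1.33  1.42]
roterr [ 0.006  -0.0002 -0.0007]
B rel axis: x -0.0499 y 0.0854 z 0.0584
Y rel axis: x -0.0499 y 0.0004 z 0.0584
```

>>> {"name": "servo_tool", "arguments": {"delta_rot": [[0,0,0],[0,0,0],[0,0,0],[0,0,0],[0,0,0],[0,0,0],[0,0,0],[0,0,0],[0,0,0],[0,0,0]], "offset": [[0,0,0],[0,0,0],[0,-0.03,0],[0,-0.04,0],[0,-0.02,0],[0,0,0.02],[0,0,0.018],[0,0.02,0],[0,0,0],[0,0,0]], "jaw": [0.04,0.04,0.04,0.04,0.04,0,0,0,0,0]}}

```text
time_s: 23.55
ee_pos: [0.5288, -0.2025, 0.1309]
ee_rot: [0.424, -0.566, 0.566, -0.424]
force: [-0.7, -0.5, 0.8]
width: -0.0002
```

>>> {"name": "servo_tool", "arguments": {"delta_rot": [[0,0,0],[0,0,0],[0,0,0],[0,0,0],[0,0,0],[0,0,0]], "offset": [[0,0.01,0],[0,0.008,0],[0,0.003,0],[0,0.001,0],[0,0.001,0],[0,0,0]], "jaw": [0,0,0,0,0,0]}}

```text
time_s: 24.3
ee_pos: [0.5285, -0.2022, 0.1089]
ee_rot: [-0.424, 0.566, -0.566, 0.424]
force: [-7.4, 1.8, 11.0]
width: -0.0002
```

```bash
python3 rel.py
```

```text
t 24.3 p [ 0.5285 -0.2022  0.1089] w -0.0002 F [-7.4  1.8 11. ] q [-0.43  0.25  1.45 -0.    1.44  1.43]
roterr [ 0.0003 -0.0002  0.0002]
B rel axis: x -0.0099 y 0.0851 z 0.1089
Y rel axis: x -0.0099 y 0.0001 z 0.1089
```

Yellow is shut as well, with contact at z about 0.098. I'll retreat up and toward the robot and check.

>>> {"name": "servo_tool", "arguments": {"delta_rot": [[0,0,0],[0,0,0],[0,0,0],[0,0,0],[0,0,0],[0,0,0],[0,0,0],[0,0,0],[0,0,0],[0,0,0]], "offset": [[0,-0.03,0],[0,-0.05,0],[0,-0.05,0],[0.05,0,-0.03],[0.05,0,-0.03],[0.05,0,-0.03],[0.05,0,-0.03],[0.05,0,0],[0,0,0],[0,0,0]], "jaw": [0,0,0,0,0,0,0,0,0,0]}}

```text
time_s: 25.55
ee_pos: [0.3434, -0.408, 0.2371]
ee_rot: [-0.424, 0.566, -0.566, 0.424]
force: [0.5, -0.1, 0.6]
width: -0.0004
```

```bash
python3 rel.py
python3 - <<'E'
from h import *
for cam in ["scene","top"]:
    im,d=vision.grab_frame(cam); W=cloud(cam,d); np.save(cam+".npy",W); 
    if cam=="scene": save("scene4",im)
    P=W.reshape(-1,3); P=P[~np.isnan(P[:,0])]
    for n,c in (("Y",YEL),("B",BLUE),("W",BLUE-.085*YC)):
        e=P-c;x=e@XC;y=e@YC
        m=(np.hypot(x,y)<.022)&(P[:,2]>.08)&(P[:,2]<.12); t=(abs(y)<.006)&(abs(x+.05)<.007)&(P[:,2]>.03)&(P[:,2]<.12)
        if m.sum()<10: print(cam,n,"hidden"); continue
        A=np.c_[x[m],np.ones(m.sum())]; k=np.linalg.lstsq(A,P[m][:,2],rcond=None)[0]
        print(cam,n,m.sum(),"top z",P[m][:,2].mean().round(4),"slope",k[0].round(3),"tab z",P[t][:,2].mean().round(4),t.sum())
E
```

```text
t 25.55 p [ 0.3434 -0.408   0.2371] w -0.0004 F [ 0.5 -0.1  0.6] q [-0.94  0.08  1.38  0.    1.68  0.92]
roterr [ 0.0001 -0.0003 -0.0005]
B rel axis: x -0.1297 y -0.1645 z 0.2371
Y rel axis: x -0.1297 y -0.2495 z 0.2371
scene Y 344 top z 0.0981 slope -0.004 tab z 0.0635 40
scene B 298 top z 0.0983 slope -0.003 tab z 0.0643 37
scene W 281 top z 0.0984 slope -0.001 tab z 0.0644 30
top Y 378 top z 0.0982 slope 0.007 tab z 0.0642 41
top B 380 top z 0.0982 slope -0.003 tab z 0.0645 40
top W 376 top z 0.0981 slope -0.008 tab z 0.0643 37
```

View pics/scene4.png

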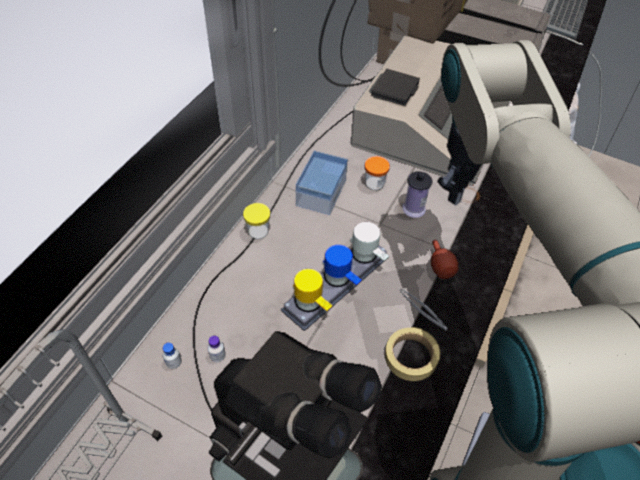

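All three caps are shut, with yellow at (308,285), blue at (338,262) and white at (366,240). The bystanders haven't moved and the arm is clear, so I'm handing in.

```bash
python3 -c "
from cell import ctrl
print(ctrl.finish_job())"
```

```text
the job is handed in; nothing more can be done
None
```

The job is done and handed in at about 26 s of the 72 s allowed; the hand-in reports no verdict.

- **Opening:** I gripped the blue tab and swung the cap open to about 2.0 rad, as measured in the camera depth.
- **Tube move:** I lifted the red-capped tube straight up and carried it over upright. It went into the blue well with about 2 N on the tool. After release its top read about z = 0.095 m, against 0.092 expected; other surfaces also read 1–3 mm high at their peaks.
- **Closing:** I swung both caps shut and pressed each top. Blue took about 16 N vertically and yellow about 11 N, both at z ≈ 0.098 m.

Last checks with both cameras:
- **Caps:** all three tops are flat at 0.098 m, with the tabs at about 0.064 m, so blue and yellow match the untouched white cap.
- **Bystanders:** by eye in the final picture, nothing else had moved. I did not measure this.
- **Arm:** it is clear of everything, with about zero tool force.

No check failed or disagreed.

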